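Seat a bone practice block in the corner of the drilling fixture

ROBOT

A 7-joint arm with a two-finger parallel gripper is mounted at the origin on the work surface. World frame = base frame: x ahead of the robot, y to its left, z up, the work surface at z = 0. Lengths are in m, angles in rad, forces in N, time in s.
With the tool pointing down it reaches from about 0.425 to 0.925 m from the base axis. Payload 6.8 kg.
Tool frame: the origin (TCP) lies where the fingers leave the gripper's body, on its centre line; the fingertips stand arm.tips_ahead ahead of it and the grasp point (between the pads) lies 54 mm ahead of it (arm.tips_ahead is the distance from the TCP to the fingertips, in m); x points along the fingers, y is the direction in which the jaws open and shut, and the axes are right-handed (so a half turn about x gives the same grasp; the last joint's range is limited). The gripper opens to 85 mm and grips with 20 to 120 N. Pads are 22 mm wide; open, the fingers measure 114 mm over their backs; the gripper's body (76 mm by 85 mm) begins 54 mm behind the grasp point. The pads swing forward as they close: fully open they stand 13 mm farther back than shut.
Start: joints at [-1.455, 0.477, 0.022, 1.555, -0.011, 1.109, -0.083], TCP at [0.15, 0.658, 0.304] pointing down, gripper open.
Joint ranges: [-2.96, 2.96], [-0.34, 2.1], [-1.41, 1.46], [0.24, 2.44], [-1.37, 4.51], [0.17, 1.92], [-2.96, 2.96]. Speed limits (rad/s): [2.39, 2.39, 3.14, 3.14, 3.14, 3.14, 3.14].

INTERFACE

Orientations are given as a unit quaternion [x, y, z, w].
In Python, from rig import arm, cams, ticket gives the robot as it stands.
- The arm moves only by the shell command python3 -m jog 'ROWS' [OPENING] [FORCE]. ROWS is JSON, a list of rows, each a list of 6 numbers: the shift along the tool's x, y, z in m, then the turn, a rotation vector about the tool's x, y, z in rad. A call has 1 to 20 rows; each row is the pose to reach, as a shift and turn from the pose measured when the call began, along the tool's axes at that moment; what a row does not reach only later rows make up. A row lasts 1/12 s, in which the tool goes at most 41.7 mm and 7.16 degrees, less where a joint would pass 70% of its speed; a pose out of reach is approached as far as the arm can. A call with a gripper value outside its range is refused whole. OPENING is the gripper's target within -1 to 1 (shut at 1, half-way at 0, fully open at -1), set as the call begins (- or left out, the last holds). The fingers move at their own pace and stop on an object; FORCE is the grip in N (left out, the last holds). Time passes only in rows, so rows that repeat a pose let the fingers close. It gives the time, the measured TCP pose, the force and the opening at its end, in the units of the state.
- arm.read_state(): the state, without advancing time (a new reading comes with each control period).
- cams.snapshot(name): name is "scene" or "top" or "wrist"; returns (picture, depth): 400x640x3 uint8, red, green, blue; 400x640 float32, m along the optical axis (not along the pixel's ray), 0 where there is no reading.
- cams.camera_model(name): a dict with "fov_y" (degrees; the focal length in pixels is half the picture's height over the tangent of half this angle, whatever the lens; pixels are square), "cx", "cy" (the principal point, pixels), "R" (3x3) and "t" (3): a world point X has camera coordinates R X + t. Camera axes: x right, y down, z forward; pixel columns grow to the right and rows downward; lengths in m; the calibration is good to about 2 mm. The wrist camera is an equidistant fisheye: a pixel r from the principal point sees the ray r / f radians off the axis. A picture is of the moment at which its call begins: read the wrist's pose just before it. camera_model takes no time and is no camera call; for the wrist camera it gives the pose at the moment of the call.
- ticket.close_job(): hands the job in, once; it reports no verdict.
The state is a dict: "clock": time; "joint_pos": joint angles; "dq": joint speeds; "effort": joint torques, N m; "eef_pos": TCP position; "orientation": TCP orientation; "contact_force": force on the tool from outside, world axes, zero at the start; "wrist_torque": the same for the moment, N m; "finger_gap": opening from 0.0 (shut) to 1.0 (fully open).
Only numpy, scipy, OpenCV 4.12 (cv2) and the standard library are available. Lean on these libraries where they do the work, as an engineer would, in place of code of your own. Each camera call takes 0.05 s, during which the arm holds its last target.

TASK

Get the foam bone block ready for clamping in the drilling fixture. With the fingertips, push it back flat against the fixture's long rail where it lies, then, keeping it against the rail, slide it along into the corner pocket until it is fully home: flush with the rail and touching the end stop. Only push it, without picking it up or tipping it; leave the jaw model, the steel bowl and the ratchet alone, and finish clear of everything.

Things in the scene. Friction and masses are not known exactly. Their poses are not given: they have to be found in the camera images.
- fixture: Drilling fixture, fixed: dark anodised aluminium deck 130 mm (its x) by 250 mm (its y), its top 12 mm above the bench. Origin: centre of its underside, on the bench. x points from its open front edge towards the rail, y along the rail towards the pocket, z up. Rail, end stop and cheek are steel bars 14 mm high above the deck.
- rail_mid (a point): On the inner face of the rail at deck height, in its middle: x = +45, y = 0, z = +12 mm from the fixture's origin, same axes. The rail is 12 mm thick and runs straight from y = -125 to +117 mm.
- corner (a point): The inner corner at deck height, where the inner faces of the rail and of the end stop (12 mm thick) meet: x = +45, y = +105, z = +12 mm from the fixture's origin, same axes.
- cheek (a point): Open end of the cheek, the short front wall of the pocket, on its inner face at deck height: x = +11.5, y = +85, z = +12 mm from the fixture's origin. The cheek is 10 mm thick and runs from here 20 mm to the end stop; a flared lead-in runs from here back to y = +76 mm, leaning away from the rail. The pocket is 33.5 mm wide; only the block's leading 20 mm go into it.
- clamp_screw (a point): Outer end of the backed-off clamp screw's knurled head (16 mm across), which stands out 25 mm from the cheek's front: x = -23, y = +96, z = +19.5 mm from the fixture's origin. Not used now.
- bone_block: Foam bone block, tan, paler top, loose, 30 mm (its x) by 60 mm (its y) by 20 mm high, 20 to 45 g, flat on the deck, its y within 0.35 rad of the fixture's y. Starts 15 mm or more off the rail, 75 to 150 mm short of home. Origin: centre of its underside; home is x = +30, y = +75 mm in the fixture's axes. It slides easily on deck and rail (friction about 0.3): fingertips pressing its side to the rail drag it along; its end can also be pushed.
- block_center (a point): Centre of the bone block, 10 mm above its underside; same axes.
- jaw_model: White plastic lower-jaw model, loose, about 95 mm wide and 115 mm long, 52 mm high, on the bench behind the rail. Origin on its underside near its middle. To be left alone.
- steel_bowl: Small round steel bowl, loose, 72 mm across, 34 mm high, on the bench beyond the end stop. Origin: centre of its underside. To be left alone.
- ratchet: Steel torque ratchet, loose, about 110 mm long (its x), 22 mm wide and 13 mm high, lying on the bench off the end of the fixture opposite the pocket. Origin on its underside near its middle. To be left alone.
Not all that is in view belongs to the job. Of the things like the bone_block, leave any that is orange or yellow; of the rest the smaller one is meant.

How it is judged:
On the way, in this order (a step that is already met when the one before it is completed fails the run):
1. the block lies flat against the rail, still well short of the pocket (x of block_center in the frame of fixture above 0.027 m and angle between the y axis of bone_block and the y axis of fixture, either way round below 0.06 rad and y of block_center in the frame of fixture below 0.04 m), for 0.1 s.
2. the block is fully home in the corner pocket (x of block_center in the frame of fixture above 0.028 m and y of block_center in the frame of fixture above 0.073 m and angle between the y axis of bone_block and the y axis of fixture, either way round below 0.04 rad and z of block_center in the frame of fixture between 0.0205 and 0.0235 m and angle between bone_block's own z axis and vertical below 0.04 rad), for 0.2 s.
At the end, for the whole second after the job is handed in: The block lies flat on the deck in the corner pocket, its back within 2 mm of the rail and its leading end within 2 mm of the end stop, square to the rail within 0.04 rad, at rest (all of step 2 and linear speed of bone_block below 0.01 m/s); the robot touches nothing.
It fails at once if the block is lifted (more than 6 mm) or tipped (more than 0.25 rad) (z of block_center in the frame of fixture above 0.028 m or angle between bone_block's own z axis and vertical above 0.25 rad).
It fails at once if the block nears the pocket (leading end within 15 mm of the cheek's lead-in or past it) while more than 6 mm off the rail or askew by more than 0.2 rad (y of block_center in the frame of fixture above 0.031 m and (x of block_center in the frame of fixture below 0.024 m or angle between the y axis of bone_block and the y axis of fixture, either way round above 0.2 rad)).
It fails at once if the jaw model, the bowl or the ratchet is moved by more than 10 mm (distance of any of jaw_model, steel_bowl, ratchet from where it was at the start of the episode above 0.01 m).
It also fails if it takes over 48 s, if anything falls off the work surface, if the arm or the gripper's body presses on something with over 40 N, if the wrist force passes 120 N, or if a joint passes its speed limit or range.

## Working session

There is one attempt and no reset: what is moved stays moved. The work goes in short steps, Python scripts to look and compute and a shell command to move; the robot and the scene stay as the last step left them, time stands still between calls to the robot, and variables do not carry over. Pictures are saved under pics/ and viewed, and the job is handed in when it is done.

```bash
ls; mkdir -p pics
python3 - <<'E'
from rig import arm,cams,ticket
import cv2,numpy as np
print(arm.read_state(), arm.tips_ahead)
for n in ["scene","top","wrist"]:
    p,d=cams.snapshot(n); m=cams.camera_model(n)
    cv2.imwrite(f"pics/{n}0.png",p[:,:,::-1]); np.savez(f"{n}0.npz",p=p,d=d,**m)
    print(n,m)
E
```

```text
pics
{'clock': 0.0, 'joint_pos': array([-1.45506627,  0.47779799,  0.02234147,  1.55648691, -0.01148684,
        1.10931159, -0.08311828]), 'dq': array([-4.14246022e-04, -5.15696879e-04,  1.05411078e-03,  5.36884640e-04,
        1.42441295e-03, -6.85626332e-05,  1.82551836e-04]), 'effort': array([-4.74828375e-04, -5.96441317e+01,  1.60755493e+00, -2.81205779e+01,
        1.23969352e-02,  9.25613742e-03, -6.29503532e-06]), 'eef_pos': array([0.14973117, 0.65769177, 0.30291208]), 'orientation': array([ 0.07830538,  0.70270331, -0.079631  ,  0.70266295]), 'contact_force': array([1.26827015, 0.32995457, 0.4365563 ]), 'wrist_torque': array([ 0.0371838, -0.025279 ,  0.0194243]), 'finger_gap': 1.0011226767044552} 0.0726
scene {'fov_y': 44.79908815609676, 'cx': 314.50322720783544, 'cy': 191.94389527733472, 'R': array([[-0.30833193,  0.95107786, -0.0195532 ],
       [ 0.72144174,  0.2203894 , -0.65646807],
       [-0.62004293, -0.21651657, -0.75410036]]), 't': array([ 0.14135872, -0.37272802,  1.32064852])}
top {'fov_y': 53.825376470393564, 'cx': 322.5321938489245, 'cy': 198.4411869705398, 'R': array([[-0.02919183, -0.99937965,  0.0197017 ],
       [-0.99598773,  0.02741336, -0.08518773],
       [ 0.08459479, -0.02210944, -0.99617011]]), 't': array([0.02652831, 0.58542867, 0.73999928])}
wrist {'fov_y': 65.70646984690485, 'cx': 315.98237868268, 'cy': 196.3248410933621, 'R': array([[ 0.22146413,  0.97516725, -0.00157289],
       [ 0.92535175, -0.20964137,  0.31587122],
       [ 0.30769753, -0.07140962, -0.94880077]]), 't': array([-0.67394611, -0.04106027,  0.38005526])}
```

View pics/top0.png

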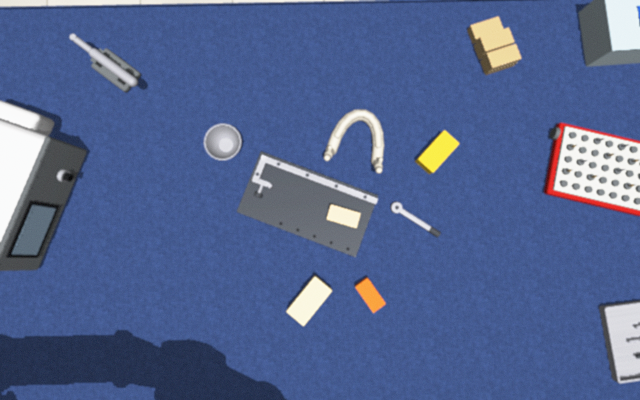

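View pics/scene0.png

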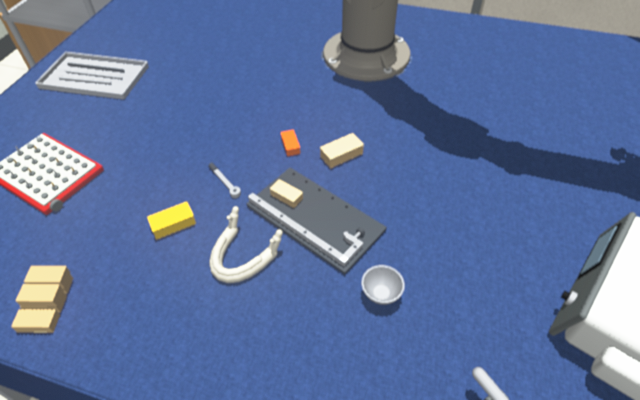

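View pics/wrist0.png

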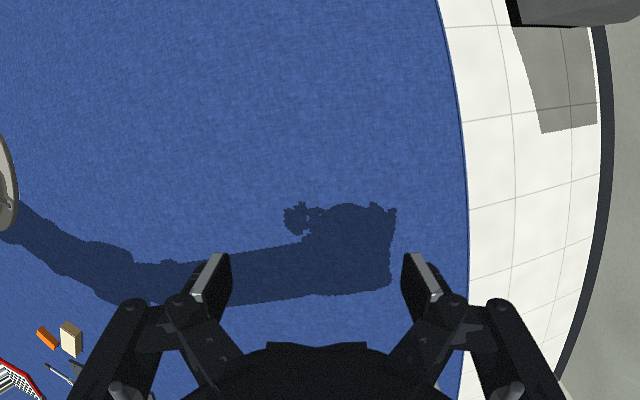

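Candidates, in top-view pixels: tan block on the deck (344,216), tan block on the bench (310,300), orange (370,295) and yellow (438,152). Orange and yellow are excluded. Of the two tan ones, the block on the deck looks smaller. I'll confirm that with a crop and measurements.

```bash
cat > h.py <<'E'
import numpy as np,cv2
def load(n):
    z=np.load(n); return z
def world(z):
    p,d=z['p'],z['d'];H,W=d.shape;f=H/2/np.tan(np.radians(float(z['fov_y']))/2)
    v,u=np.mgrid[:H,:W]
    C=np.stack([(u-z['cx'])/f*d,(v-z['cy'])/f*d,d],-1)
    return (C-z['t'])@z['R']
def project(z,X):
    f=200/np.tan(np.radians(float(z['fov_y']))/2);c=np.asarray(X)@z['R'].T+z['t']
    return c[...,:2]/c[...,2:]*f+[float(z['cx']),float(z['cy'])]
E
python3 - <<'E'
from h import *
z=load('top0.npz');X=world(z);p=z['p']
cv2.imwrite('pics/c0.png',cv2.resize(p[135:335,220:450,::-1],None,fx=3.4,fy=3,interpolation=cv2.INTER_CUBIC)[:600,:790])
print('bench z',np.median(X[230:260,180:220,2]), 'deck',X[205,300],X[225,300])
hsv=cv2.cvtColor(p,cv2.COLOR_RGB2HSV)
m=((hsv[...,0]<32)&(hsv[...,0]>12)&(hsv[...,1]>20)&(hsv[...,1]<120)&(hsv[...,2]>200)).astype(np.uint8)
n,l,s,c=cv2.connectedComponentsWithStats(m)
for i in range(1,n):
    if s[i,4]>150:
        q=X[l==i]; zt=np.median(q[:,2]);q=q[abs(q[:,2]-zt)<.004]
        print(s[i],c[i],zt,cv2.minAreaRect((q[:,:2]*1000).astype(np.float32)))
E
```

```text
bench z 4.881071257147905e-05 deck [0.57520078 0.054306   0.0133524 ] [0.53603077 0.05532361 0.01162661]
[471  17  43  34 865] [491.99421965  33.45780347] 0.0386017527113938 ((893.1777954101562, -345.02459716796875), (32.52604675292969, 61.367794036865234), 17.99345588684082)
[487  44  34  24 475] [503.71789474  55.31578947] 0.040368227093768694 ((859.2538452148438, -357.3453369140625), (31.50806427001953, 62.82992935180664), 17.106021881103516)
[325 110  58  50 353] [354.898017   131.68838527] 0.020819284883475318 ((715.9376831054688, -66.25785064697266), (106.84266662597656, 91.4415054321289), 75.96827697753906)
[327 205  34  23 502] [343.25697211 215.98207171] 0.0319835857629088 ((550.81298828125, -28.480270385742188), (59.96281433105469, 30.080595016479492), 71.99723052978516)
[ 287  277   45   49 1049] [308.82840801 300.76739752] 0.02839211010584869 ((392.61395263671875, 41.61463928222656), (42.71530532836914, 85.05158996582031), 48.665252685546875)
```

View pics/c0.png

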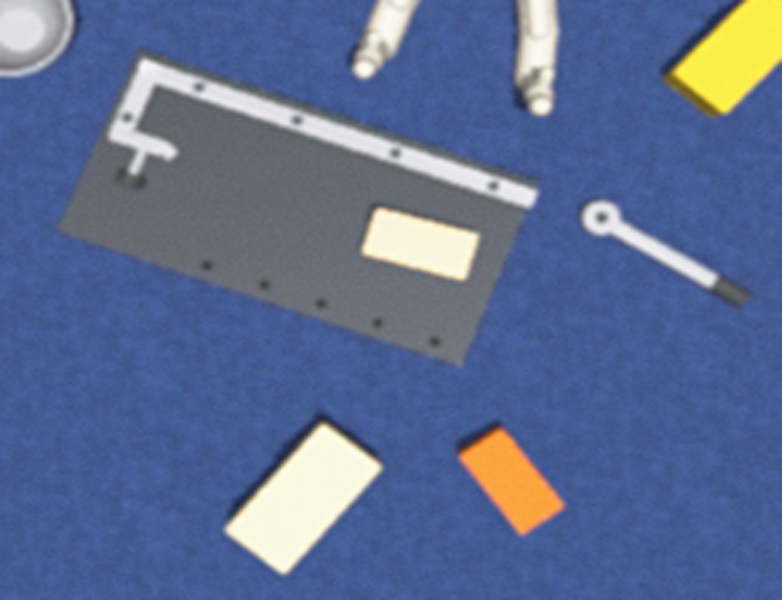

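The block on the deck (344,216) measures 60×30 mm with its top at 32 mm, which matches the bone block. The bench one measures 85×43 mm, so it's the decoy. Next is the fixture pose.

```bash
cat > fit.py <<'E'
from h import *
from scipy.optimize import minimize
E
python3 - <<'E'
from h import *
z=load('top0.npz');X=world(z);p=z['p'].astype(int)
hsv=cv2.cvtColor(z['p'],cv2.COLOR_RGB2HSV)
reg=np.zeros(p.shape[:2],bool);reg[145:262,230:385]=1
nb=reg&(hsv[...,1]<110)&(X[...,2]>.006)&(X[...,2]<.035)
n,l,s,c=cv2.connectedComponentsWithStats(nb.astype(np.uint8));i=1+np.argmax(s[1:,4]);nb=l==i
q=X[nb]; print(s[i],cv2.minAreaRect((q[:,:2]*1000).astype(np.float32)))
# rail: bright, z~.026
r=nb&(p.min(-1)>170)&(abs(X[...,2]-.026)<.004)&(hsv[...,1]<30)
q=X[r][:,:2]; print(len(q),cv2.minAreaRect((q*1000).astype(np.float32)))
v=cv2.fitLine(q.astype(np.float32),cv2.DIST_HUBER,0,.01,.01).ravel();print(v)
th0=np.arctan2(v[1],v[0])
# model: fixture y dir
for th in [th0]:
    ey=np.array([np.cos(th),np.sin(th)]); 
    if ey[1]<0: ey=-ey
    ex=np.array([ey[1],-ey[0]])
    a=X[nb][:,:2]
    print('ex',ex,'ey',ey)
    for nm,e in (('x',ex),('y',ey)):
        t=a@e; print(nm,np.percentile(t,[0,.5,1,99,99.5,100]),(t.max()+t.min())/2,np.ptp(t))
    t=q@ex;print('rail x',np.percentile(t,[1,5,50,95,99]));t=q@ey;print('rail y',t.min(),t.max())
E
```

```text
[ 237  151  141  106 8296] ((578.321533203125, 39.94670867919922), (250.1762237548828, 130.0906524658203), 67.58973693847656)
934 ((597.6324462890625, 27.89318084716797), (241.2458953857422, 69.33001708984375), 67.65880584716797)
[0.35315946 0.93556315 0.6284786  0.03381195]
ex [ 0.93556315 -0.35315946] ey [0.35315946 0.93556315]
x [0.45850994 0.4613279  0.46261976 0.59105364 0.59232596 0.59544937] 0.5269796570550661 0.13693942896300326
y [0.11496799 0.11792765 0.1193428  0.36405621 0.36527801 0.36790518] 0.2414365808516798 0.2529371916441707
rail x [0.52412494 0.53450585 0.57590926 0.58386863 0.5856797 ]
rail y 0.11581025921867366 0.35760103314199315
```

```bash
cat > fx.py <<'E'
import numpy as np
TH=np.radians(67.6);O=np.array([.5783,.0399])
ey=np.array([np.cos(TH),np.sin(TH)]);ex=np.array([ey[1],-ey[0]])
def F2W(P):
    P=np.atleast_2d(P);return np.c_[O+P[:,:1]*ex+P[:,1:2]*ey,P[:,2]]
def W2F(P):
    P=np.atleast_2d(P);d=P[:,:2]-O;return np.c_[d@ex,d@ey,P[:,2]]
def Hd(v): return v
E
python3 - <<'E'
from h import *;from fx import *
k=1e-3
for n in ['top','scene']:
    z=load(n+'0.npz');im=cv2.resize(z['p'][:,:,::-1],None,fx=4,fy=4,interpolation=cv2.INTER_CUBIC)
    L=[([(-65,-125,12),(65,-125,12),(65,125,12),(-65,125,12)],(0,0,255)),([(45,-125,26),(57,-125,26),(57,117,26),(45,117,26)],(0,255,0)),
       ([(45,-125,12),(45,105,12),(11.5,105,12),(11.5,85,12)],(255,255,0)),([(-23,96,19.5),(1.5,96,19.5)],(255,0,255))]
    for P,c in L:
        a=project(z,F2W(np.array(P)*k)); cv2.polylines(im,[((a+.5)*4).astype(np.int32)],len(P)==4 and c!=(255,255,0),c,1)
    a=project(z,F2W([[0,0,.012]]))[0]*4;x,y=a.astype(int);cv2.imwrite(f'pics/o_{n}.png',im[max(0,y-260):y+260,max(0,x-340):x+340])
E
```

```text
(no output)
```

View pics/o_top.png

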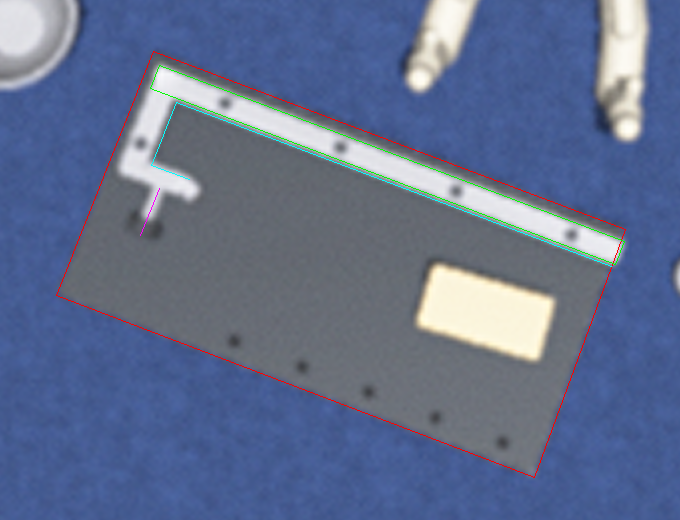

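View pics/o_scene.png

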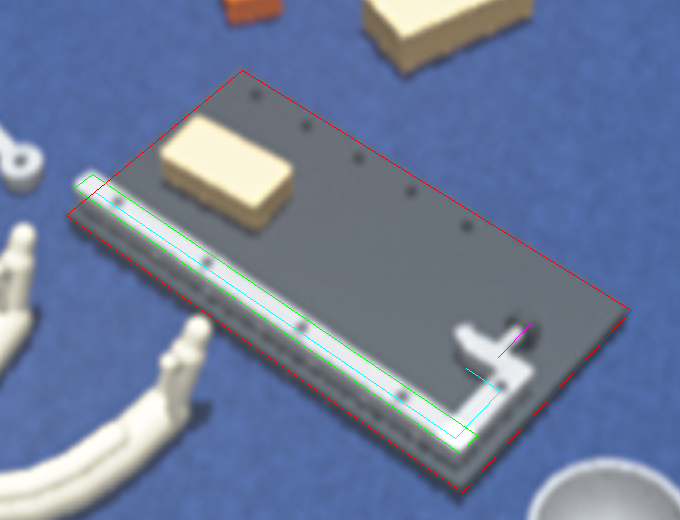

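The model overlay matches the rail, stop and deck edges to about 1 mm in both views. Now I'll check obstacles on the way in and work out the approach.

```bash
cat > st.py <<'E'
from rig import arm
from fx import *
from scipy.spatial.transform import Rotation as R
def show(tgt=None,yaw=True):
    s=arm.read_state();M=R.from_quat(s['orientation']).as_matrix();p=s['eef_pos']
    f=W2F([p])[0]
    print('t %.2f'%s['clock'],'fix xyz mm',np.round(f*1e3,1),'F(fix)',np.round([s['contact_force'][:2]@ex,s['contact_force'][:2]@ey,s['contact_force'][2]],1),'gap %.2f'%s['finger_gap'],'j',np.round(s['joint_pos'],2))
    Md=np.c_[[0,0,-1],np.r_[ey,0],np.cross([0,0,-1],np.r_[ey,0])]
    best=min([Md,Md@np.diag([1,-1,-1])],key=lambda A:R.from_matrix(M.T@A).magnitude())
    print('turn(tool rotvec) to align',np.round(R.from_matrix(M.T@best).as_rotvec(),4), 'tool y in fix',np.round([M[:2,1]@ex,M[:2,1]@ey],3),'tool z in fix',np.round([M[:2,2]@ex,M[:2,2]@ey],3))
    if tgt is not None:
        for t in np.atleast_2d(tgt):
            w=F2W([np.array(t)/1e3])[0]; print('tgt',t,'world',np.round(w,4),'shift tool',np.round(M.T@(w-p),4))
E
python3 - <<'E'
from h import *;import st
z=load('top0.npz');X=world(z)
m=(X[...,2]>.05)&(z['d']>0)
n,l,s,c=cv2.connectedComponentsWithStats(m.astype(np.uint8))
for i in range(1,n):
    if s[i,4]>60: q=X[l==i];print(s[i],q.min(0).round(3),q.max(0).round(3))
st.show([[-42,-74,160],[-42,-74,90]])
E
```

```text
[ 594    0   46   57 2254] [ 0.848 -0.62   0.05 ] [ 0.965 -0.54   0.079]
[ 70  34  68  53 629] [0.807 0.356 0.05 ] [0.912 0.482 0.063]
[   0  101   70  170 7463] [0.469 0.481 0.05 ] [0.78  0.6   0.098]
t 0.15 fix xyz mm [-631.7  408.   303.1] F(fix) [ 0.2 -0.1  0. ] gap 0.99 j [-1.46  0.48  0.02  1.56 -0.01  1.11 -0.08]
turn(tool rotvec) to align [0.1672 0.0002 0.0014] tool y in fix [-0.166  0.986] tool z in fix [0.986 0.166]
tgt [-42 -74 160] world [ 0.5113 -0.0125  0.16  ] shift tool [ 0.144  -0.5732  0.5013]
tgt [-42 -74  90] world [ 0.5113 -0.0125  0.09  ] shift tool [ 0.214  -0.5731  0.5012]
```

```bash
python3 -m jog '[[0,-0.01,0.035,0.01,0,0],[0,-0.03,0.07,0.02,0,0],[0,-0.055,0.1,0.03,0,0],[0,-0.08,0.13,0.04,0,0],[0,-0.105,0.16,0.05,0,0],[0,-0.13,0.19,0.06,0,0],[0,-0.155,0.22,0.07,0,0],[0,-0.18,0.25,0.08,0,0],[0,-0.21,0.275,0.09,0,0],[0,-0.24,0.3,0.1,0,0],[0,-0.27,0.325,0.11,0,0],[0,-0.3,0.35,0.12,0,0],[0,-0.33,0.375,0.13,0,0]]' 0.4 20; python3 -c "
import st;st.show([[-42,-74,160]])"
```

```text
clock: 1.23
eef_pos: [0.4425, 0.2509, 0.3036]
orientation: [0.124, 0.696, -0.125, 0.696]
contact_force: [1.0, 0.5, -0.9]
finger_gap: 0.294
t 1.23 fix xyz mm [-205.9  143.4  303.6] F(fix) [ 0.8  0.9 -0.9] gap 0.29 j [-0.84  0.2   0.23  1.96 -0.05  0.99  0.63]
turn(tool rotvec) to align [0.0367 0.0002 0.0013] tool y in fix [-0.037  0.999] tool z in fix [0.999 0.037]
tgt [-42 -74 160] world [ 0.5113 -0.0125  0.16  ] shift tool [ 0.144  -0.2231  0.1558]
```

```bash
python3 -m jog '[[0.014,-0.025,0.016,0.01,0,0],[0.028,-0.05,0.032,0.02,0,0],[0.042,-0.075,0.048,0.03,0,0],[0.056,-0.1,0.064,0.037,0,0],[0.07,-0.125,0.08,0.037,0,0],[0.085,-0.15,0.1,0.037,0,0],[0.1,-0.175,0.12,0.037,0,0],[0.115,-0.2,0.14,0.037,0,0],[0.13,-0.215,0.15,0.037,0,0],[0.14,-0.223,0.156,0.037,0,0],[0.144,-0.223,0.156,0.037,0,0.001],[0.144,-0.223,0.156,0.037,0,0.001]]'
python3 - <<'E'
import st
st.show([[-42,-74,95]])
from rig import cams
import cv2,numpy as np
for n in ['scene','top']:
    p,d=cams.snapshot(n);np.savez(n+'1.npz',p=p,d=d,**cams.camera_model(n))
    im=p[60:300,180:460] if n=='scene' else p[120:300,220:460]
    cv2.imwrite(f'pics/{n}1.png',cv2.resize(im[:,:,::-1],None,fx=2.5,fy=2.5,interpolation=2))
E
```

```text
clock: 2.23
eef_pos: [0.5108, -0.0127, 0.159]
orientation: [0.138, 0.694, -0.138, 0.693]
contact_force: [-0.7, 0.5, -0.8]
finger_gap: 0.304
t 2.23 fix xyz mm [-42.4 -74.4 159. ] F(fix) [-0.8  0.2 -0.8] gap 0.30 j [-0.35  0.42  0.31  2.08 -0.2   0.67  1.28]
turn(tool rotvec) to align [-0.0014 -0.0018  0.0013] tool y in fix [0.001 1.   ] tool z in fix [ 1.    -0.001]
tgt [-42 -74  95] world [ 0.5113 -0.0125  0.095 ] shift tool [0.064  0.0005 0.0005]
```

View pics/scene1.png

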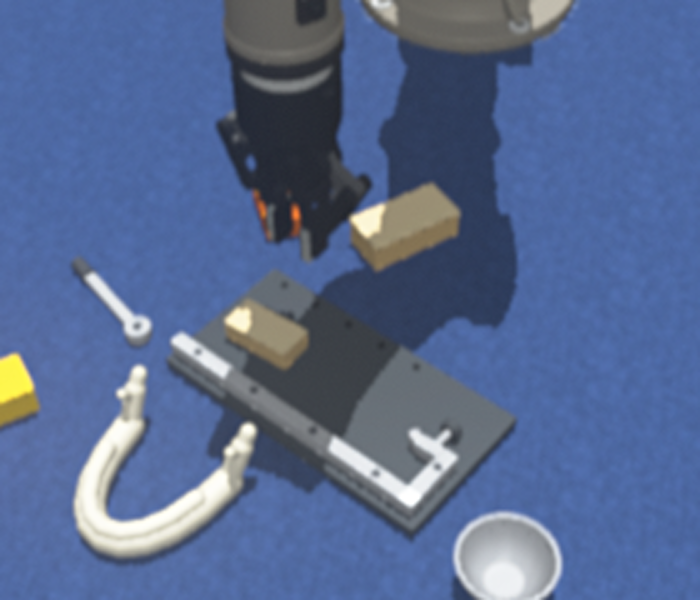

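View pics/top1.png

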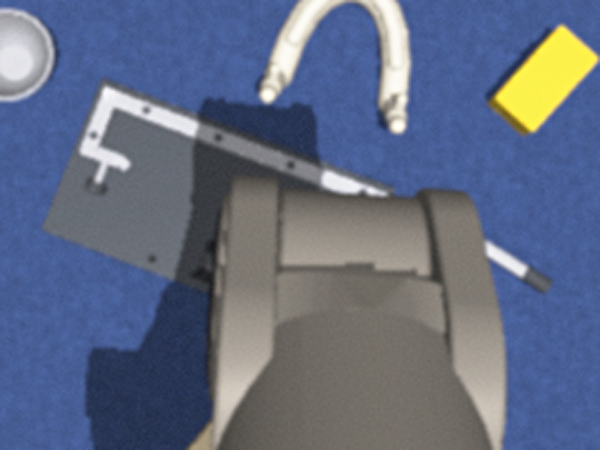

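The scene view shows the fingers hovering in front of the block, clear of everything, though the arm blocks the top camera. I'll measure how far down the tips really reach using the scene depth.

```bash
cat > tips.py <<'E'
import sys
from h import *;from fx import *
def tips(n,zmin,zmax,c):
    z=load(n);X=world(z);W=W2F(X.reshape(-1,3)).reshape(X.shape)*1e3
    m=(z['d']>0)&(abs(W[...,0]-c[0])<40)&(abs(W[...,1]-c[1])<50)&(W[...,2]>zmin)&(W[...,2]<zmax)
    q=W[m]
    for a in range(int(zmin),int(zmax),5):
        r=q[(q[:,2]>=a)&(q[:,2]<a+5)]
        if len(r):print(a,len(r),'x',r[:,0].min().round(1),r[:,0].max().round(1),'y',np.sort(r[:,1]).round(0)[[0,len(r)//2,-1]])
E
python3 -c "
from tips import *;tips('scene1.npz',55,160,(-42,-74))"
```

```text
85 10 x -54.6 -35.6 y [-92. -89. -57.]
90 26 x -53.1 -32.3 y [-96. -89. -52.]
95 35 x -55.5 -32.0 y [-104.  -89.  -51.]
100 48 x -54.1 -31.2 y [-102.  -58.  -50.]
105 47 x -54.0 -30.8 y [-103.  -89.  -50.]
110 37 x -53.9 -32.2 y [-102.  -88.  -50.]
115 33 x -52.6 -31.0 y [-101.  -89.  -50.]
120 37 x -53.5 -31.7 y [-101.  -89.  -49.]
125 29 x -53.5 -30.4 y [-97. -91. -49.]
130 45 x -53.1 -29.7 y [-117.  -91.  -36.]
135 98 x -54.3 -29.2 y [-120.  -60.  -32.]
140 85 x -56.2 -28.9 y [-122.  -55.  -29.]
145 42 x -56.5 -30.3 y [-124.  -54.  -26.]
150 68 x -59.7 -26.2 y [-122.  -53.  -24.]
155 100 x -61.1 -24.5 y [-123.  -58.  -24.]
```

```bash
python3 -m jog '[[0.025,0,0,0,0,0.001],[0.05,0,0,0,0,0.001],[0.062,0,0,0,0,0.001],[0.069,0,0,0,0,0.001],[0.069,0,0.008,0,0,0.001],[0.069,0,0.014,0,0,0.001],[0.069,0,0.018,0,0,0.001],[0.069,0,0.022,0,0,0.001],[0.069,0,0.026,0,0,0.001],[0.069,0,0.03,0,0,0.001],[0.069,0,0.034,0,0,0.001],[0.069,0,0.037,0,0,0.001],[0.069,0,0.04,0,0,0.001],[0.069,0,0.043,0,0,0.001]]'
python3 - <<'E'
import st
st.show([[4,-74,90]])
from rig import cams
import cv2,numpy as np
for n in ['scene']:
    p,d=cams.snapshot(n);np.savez(n+'2.npz',p=p,d=d,**cams.camera_model(n))
    im=p[100:300,180:440]
    cv2.imwrite(f'pics/{n}2.png',cv2.resize(im[:,:,::-1],None,fx=3,fy=3,interpolation=2))
E
```

```text
clock: 3.5
eef_pos: [0.5514, -0.0278, 0.0912]
orientation: [0.137, 0.694, -0.137, 0.694]
contact_force: [-0.4, -0.5, -0.5]
finger_gap: 0.299
t 3.50 fix xyz mm [  0.9 -72.8  91.2] F(fix) [-0.1 -0.6 -0.5] gap 0.30 j [-0.26  0.59  0.26  2.01 -0.26  0.57  1.36]
turn(tool rotvec) to align [ 0.001  -0.0002 -0.0012] tool y in fix [-0.001  1.   ] tool z in fix [1.    0.001]
tgt [  4 -74  90] world [ 0.5538 -0.03    0.09  ] shift tool [ 0.0012 -0.0012  0.0031]
```

View pics/scene2.png

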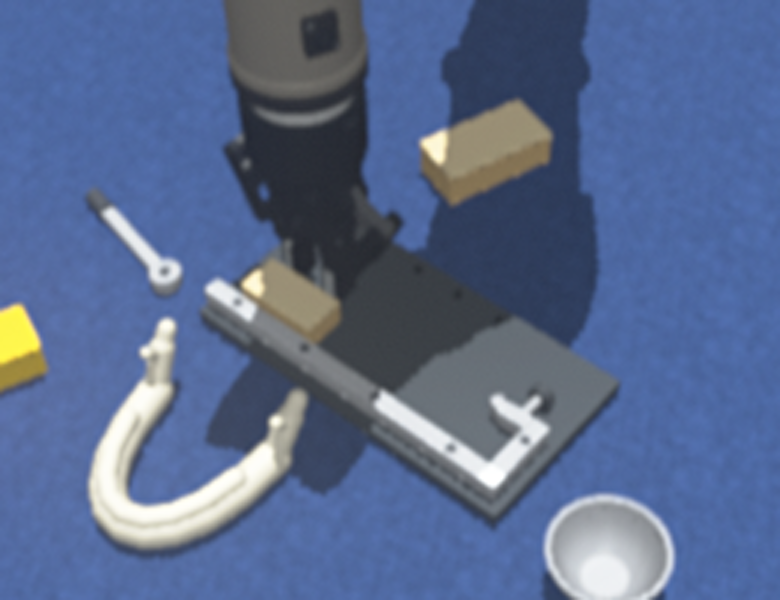

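The block has been pushed almost to the rail and is squared by the two fingers. I'll press the last few mm.

```bash
python3 -m jog '[[0.001,-0.001,0.002,0,0,0],[0.001,-0.001,0.003,0,0,0],[0.001,-0.001,0.004,0,0,0],[0.001,-0.001,0.005,0,0,0],[0.001,-0.001,0.005,0,0,0]]'; python3 -c "
import st;st.show([[4,-74,90]])"
```

```text
clock: 3.97
eef_pos: [0.5542, -0.0303, 0.0896]
orientation: [0.137, 0.695, -0.136, 0.692]
contact_force: [-5.5, 2.1, 2.2]
finger_gap: 0.3
t 3.97 fix xyz mm [  4.5 -74.1  89.6] F(fix) [-5.9 -0.2  2.2] gap 0.30 j [-0.25  0.59  0.26  2.   -0.27  0.58  1.36]
turn(tool rotvec) to align [ 0.0012 -0.0042 -0.0004] tool y in fix [-0.001  1.   ] tool z in fix [1.    0.001]
tgt [  4 -74  90] world [ 0.5538 -0.03    0.09  ] shift tool [-0.0004  0.0001 -0.0005]
```

About 6 N of contact at x=4.5 mm, which is the flush geometry. Now I'll drag it along the rail while pressed.

```bash
python3 -m jog '[[0,0,0.003,0,0,0],[0,0.002,0.003,0,0,0],[0,0.006,0.003,0,0,0],[0,0.011,0.003,0,0,0],[0,0.016,0.003,0,0,0],[0,0.021,0.003,0,0,0],[0,0.026,0.003,0,0,0],[0,0.031,0.003,0,0,0],[0,0.036,0.003,0,0,0],[0,0.041,0.003,0,0,0],[0,0.046,0.003,0,0,0],[0,0.05,0.003,0,0,0],[0,0.05,0.003,0,0,0]]'
python3 - <<'E'
import st
st.show([[4,-74,90]])
from rig import cams
import cv2,numpy as np
for n in ['scene']:
    p,d=cams.snapshot(n);np.savez(n+'3.npz',p=p,d=d,**cams.camera_model(n))
    im=p[100:300,180:440]
    cv2.imwrite(f'pics/{n}3.png',cv2.resize(im[:,:,::-1],None,fx=3,fy=3,interpolation=2))
E
```

```text
clock: 5.05
eef_pos: [0.5737, 0.016, 0.0887]
orientation: [0.137, 0.697, -0.136, 0.69]
contact_force: [-6.0, 3.0, 2.4]
finger_gap: 0.303
t 5.05 fix xyz mm [  4.8 -23.8  88.7] F(fix) [-6.7  0.5  2.4] gap 0.30 j [-0.33  0.62  0.26  1.96 -0.27  0.61  1.29]
turn(tool rotvec) to align [ 0.0024 -0.0098  0.0011] tool y in fix [-0.002  1.   ] tool z in fix [1.    0.002]
tgt [  4 -74  90] world [ 0.5538 -0.03    0.09  ] shift tool [-0.0012 -0.0502 -0.0009]
```

View pics/scene3.png

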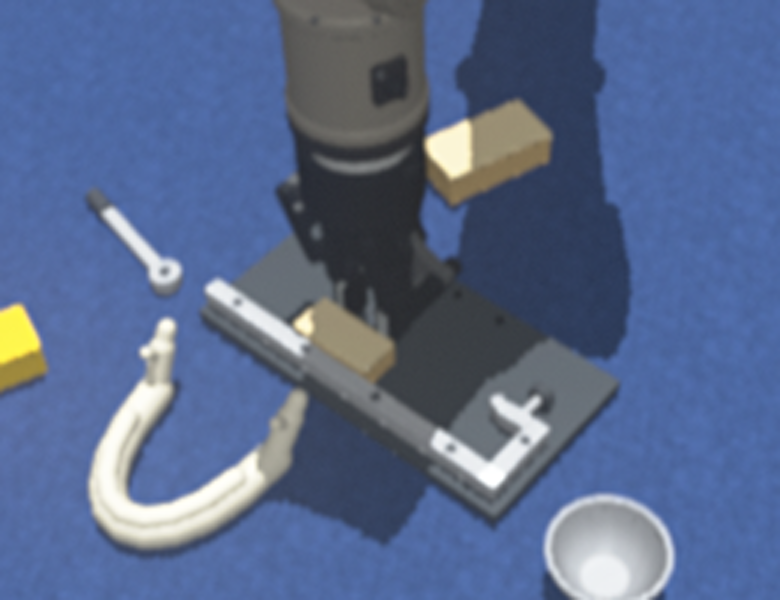

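```bash
cat > blk.py <<'E'
from h import *;from fx import *
def blk(n):
    z=load(n);X=world(z);W=W2F(X.reshape(-1,3)).reshape(X.shape)*1e3
    hsv=cv2.cvtColor(z['p'],cv2.COLOR_RGB2HSV)
    m=(z['d']>0)&(abs(W[...,0])<75)&(abs(W[...,1])<125)&(W[...,2]>29)&(W[...,2]<36)&(hsv[...,0]>10)&(hsv[...,0]<35)&(hsv[...,1]>20)
    k,l,s,c=cv2.connectedComponentsWithStats(m.astype(np.uint8));m=l==1+np.argmax(s[1:,4])
    q=W[m]
    print(len(q),'z',np.median(q[:,2]).round(1),cv2.minAreaRect(q[:,:2].astype(np.float32)),'x',np.percentile(q[:,0],[1,99]).round(1),'y',np.percentile(q[:,1],[1,99]).round(1))
E
python3 -c "
from blk import *
for i in range(4): blk('scene%d.npz'%i)"
```

```text
379 z 32.8 ((-0.3033285140991211, -75.87367248535156), (31.76713752746582, 62.3671760559082), 4.500576019287109) x [-16.3  16.1] y [-105.8  -44.8]
370 z 32.8 ((-0.6364402770996094, -75.73280334472656), (32.1925048828125, 61.6727409362793), 4.255508899688721) x [-16.4  16.2] y [-105.2  -44.9]
390 z 32.7 ((25.153200149536133, -77.07093048095703), (61.81962966918945, 32.92723846435547), 88.6141357421875) x [ 9.9 41.2] y [-106.3  -46.5]
414 z 32.7 ((28.669017791748047, -27.575428009033203), (62.351219177246094, 34.71323013305664), 87.69992065429688) x [13.9 44.5] y [-56.9   2.7]
```

The block is flat on the rail at x≈29.5 mm, y≈-26 mm, and moved with the fingers. I'll drag it further.

```bash
python3 -m jog '[[-0.001,0.003,0.002,0,0,0],[-0.001,0.008,0.002,0,0,0],[-0.001,0.013,0.002,0,0,0],[-0.001,0.018,0.002,0,0,0],[-0.001,0.023,0.002,0,0,0],[-0.001,0.028,0.002,0,0,0],[-0.001,0.033,0.002,0,0,0],[-0.001,0.038,0.002,0,0,0],[-0.001,0.043,0.002,0,0,0],[-0.001,0.046,0.002,0,0,0],[-0.001,0.046,0.002,0,0,0]]'
python3 - <<'E'
import st
st.show()
from rig import cams
import cv2,numpy as np
p,d=cams.snapshot('scene');np.savez('scene4.npz',p=p,d=d,**cams.camera_model('scene'))
cv2.imwrite('pics/scene4.png',cv2.resize(p[100:300,180:440,::-1],None,fx=3,fy=3,interpolation=2))
from blk import blk;blk('scene4.npz')
E
```

```text
clock: 6.02
eef_pos: [0.5917, 0.0592, 0.089]
orientation: [0.137, 0.698, -0.136, 0.689]
contact_force: [-5.0, 3.3, 0.7]
finger_gap: 0.304
t 6.02 fix xyz mm [ 5.1 23.  89. ] F(fix) [-5.9  1.1  0.7] gap 0.30 j [-0.4   0.64  0.26  1.9  -0.27  0.64  1.22]
turn(tool rotvec) to align [ 0.0036 -0.013   0.0014] tool y in fix [-0.004  1.   ] tool z in fix [1.    0.004]
445 z 32.7 ((28.053611755371094, 19.2060546875), (34.35169219970703, 61.52823257446289), 0.09496535360813141) x [13.8 44.4] y [-9.8 49.1]
```

View pics/scene4.png

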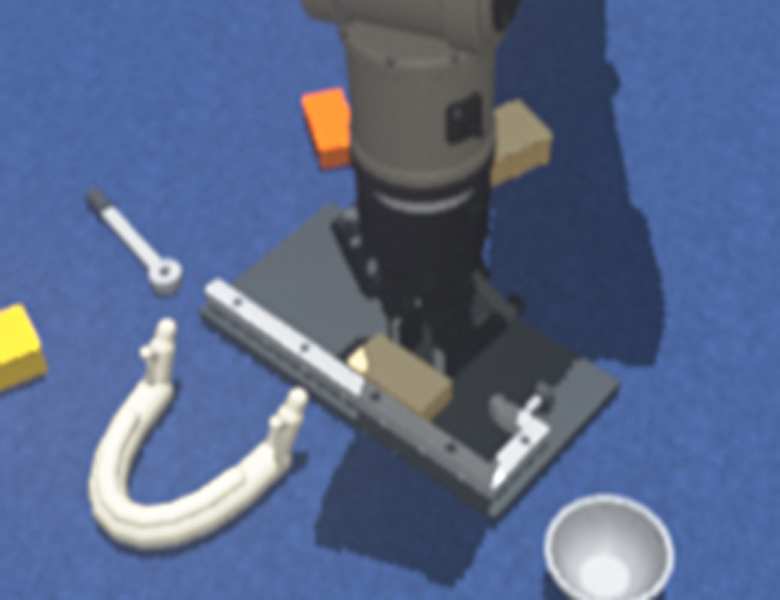

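The block is flush at y≈21 mm. I'll back off, move behind its tail, shut the fingers and push on the end.

```bash
python3 -m jog '[[0,0,-0.01,0,0,0],[0,0,-0.025,0,0,0],[0,-0.025,-0.03,0,0,0],[0,-0.045,-0.03,0,0,0],[0,-0.062,-0.03,0,0,0],[0,-0.068,-0.03,0,0,0]]' && python3 -m jog '[[0,0,0,0,0,0],[0,0,0,0,0,0],[0,0,0,0,0,0],[0,0,0,0,0,0]]' 1 30
python3 - <<'E'
import st
st.show([[28,-45,90]])
from rig import cams
import cv2,numpy as np
for n in ['scene','top']:
  p,d=cams.snapshot(n);np.savez(n+'5.npz',p=p,d=d,**cams.camera_model(n))
  cv2.imwrite(f'pics/{n}5.png',cv2.resize(p[100:300,180:440,::-1],None,fx=3,fy=3,interpolation=2))
from blk import blk;blk('scene5.npz')
from tips import tips; tips('scene5.npz',14,60,(-25,-45))
E
```

```text
clock: 6.57
eef_pos: [0.5374, 0.0048, 0.0899]
orientation: [0.137, 0.698, -0.137, 0.689]
contact_force: [-1.0, -0.1, -0.3]
finger_gap: 0.297
clock: 6.9
eef_pos: [0.5381, 0.0061, 0.09]
orientation: [0.137, 0.698, -0.136, 0.69]
contact_force: [0.4, 0.6, -0.9]
finger_gap: 0.002
t 6.90 fix xyz mm [-24.3 -46.5  90. ] F(fix) [ 0.2  0.7 -0.9] gap 0.00 j [-0.33  0.58  0.26  2.04 -0.27  0.57  1.3 ]
turn(tool rotvec) to align [ 0.0022 -0.011   0.0013] tool y in fix [-0.002  1.   ] tool z in fix [1.    0.002]
tgt [ 28 -45  90] world [ 0.587  -0.0124  0.09  ] shift tool [-0.0006  0.0014  0.0523]
443 z 32.6 ((28.75494384765625, 19.313236236572266), (32.027774810791016, 61.162811279296875), 0.22695274651050568) x [13.7 44.1] y [-10.   49.5]
14 213 x -63.2 15.0 y [-94. -38.   5.]
19 7 x -21.1 -14.9 y [-55. -45. -42.]
24 16 x -20.7 -14.0 y [-60. -46. -36.]
29 22 x -31.2 14.2 y [-54. -37.   0.]
34 29 x -30.3 -14.4 y [-64. -42. -34.]
39 20 x -25.9 -14.3 y [-62. -43. -35.]
44 15 x -22.2 -14.3 y [-63. -44. -35.]
49 21 x -22.8 -14.4 y [-55. -42. -35.]
54 12 x -20.3 -13.5 y [-58. -48. -35.]
59 3 x -17.3 -14.0 y [-61. -39. -36.]
```

View pics/scene5.png

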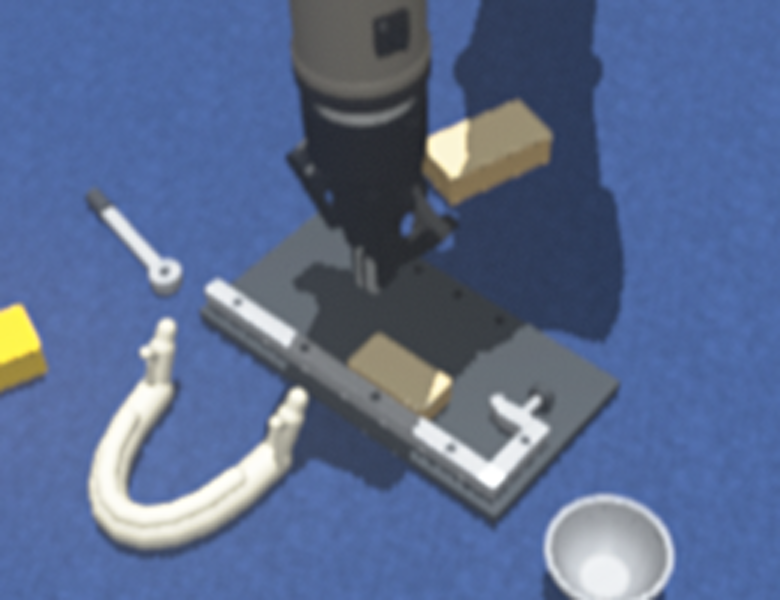

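```bash
python3 -m jog '[[0,0,0.02,0,-0.01,0],[0,0,0.04,0,-0.01,0],[0,0,0.05,0,-0.01,0],[0,0,0.052,0,-0.01,0],[0,0.01,0.052,0,-0.01,0],[0,0.019,0.052,0,-0.01,0],[0,0.023,0.052,0,-0.01,0],[0,0.027,0.052,0,-0.01,0],[0,0.031,0.052,0,-0.01,0],[0,0.035,0.052,0,-0.01,0],[0,0.039,0.052,0,-0.01,0]]'
python3 - <<'E'
import st
st.show([[28,31.5,90]])
from rig import cams
import cv2,numpy as np
for n in ['scene']:
  p,d=cams.snapshot(n);np.savez(n+'6.npz',p=p,d=d,**cams.camera_model(n))
  cv2.imwrite(f'pics/{n}6.png',cv2.resize(p[100:300,180:440,::-1],None,fx=3,fy=3,interpolation=2))
from blk import blk;blk('scene6.npz')
E
```

```text
clock: 7.92
eef_pos: [0.6006, 0.0226, 0.0892]
orientation: [0.136, 0.694, -0.137, 0.693]
contact_force: [0.1, -0.1, -0.0]
finger_gap: -0.003
t 7.92 fix xyz mm [27.2 -7.4 89.2] F(fix) [ 0.2 -0.  -0. ] gap -0.00 j [-0.34  0.65  0.27  1.89 -0.27  0.64  1.27]
turn(tool rotvec) to align [ 0.002  -0.0016  0.0018] tool y in fix [-0.002  1.   ] tool z in fix [1.    0.002]
tgt [28.  31.5 90. ] world [0.6162 0.0584 0.09  ] shift tool [-0.0009  0.0389  0.0009]
453 z 32.6 ((29.622150421142578, 33.57416534423828), (32.705318450927734, 62.048187255859375), 0.11629204452037811) x [13.9 44.2] y [ 4.4 64.2]
```

View pics/scene6.png

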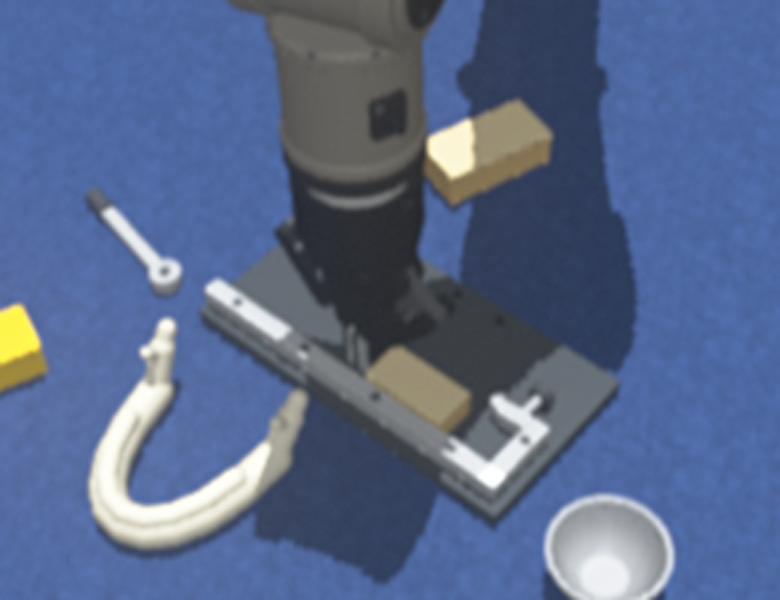

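The end push keeps the block flush and square (y≈35 mm). I'll carry on into the pocket.

```bash
python3 -m jog '[[0,0.004,0,0,0,0],[0,0.008,0,0,0,0],[0,0.012,0,0,0,0],[0,0.016,0,0,0,0],[0,0.02,0,0,0,0],[0,0.024,0,0,0,0],[0,0.028,0,0,0,0],[0,0.031,0,0,0,0],[0,0.034,0,0,0,0],[0,0.036,0,0,0,0]]'
python3 - <<'E'
import st
st.show([[28,32,90]])
from rig import cams
import cv2,numpy as np
for n in ['scene']:
  p,d=cams.snapshot(n);np.savez(n+'7.npz',p=p,d=d,**cams.camera_model(n))
  cv2.imwrite(f'pics/{n}7.png',cv2.resize(p[150:300,230:430,::-1],None,fx=4,fy=4,interpolation=2))
from blk import blk;blk('scene7.npz')
E
```

```text
clock: 8.8
eef_pos: [0.6148, 0.0574, 0.0892]
orientation: [0.136, 0.694, -0.136, 0.693]
contact_force: [-0.6, -0.1, 0.7]
finger_gap: -0.003
t 8.80 fix xyz mm [27.1 30.1 89.2] F(fix) [-0.5 -0.4  0.7] gap -0.00 j [-0.39  0.67  0.27  1.85 -0.27  0.66  1.22]
turn(tool rotvec) to align [ 0.0032 -0.0014  0.0009] tool y in fix [-0.003  1.   ] tool z in fix [1.    0.003]
tgt [28 32 90] world [0.6164 0.0588 0.09  ] shift tool [-0.0008  0.0019  0.0009]
477 z 32.4 ((29.56194305419922, 70.74085998535156), (33.25156021118164, 63.37336730957031), 1.3159120082855225) x [13.9 43.9] y [ 41.2 101.6]
```

View pics/scene7.png

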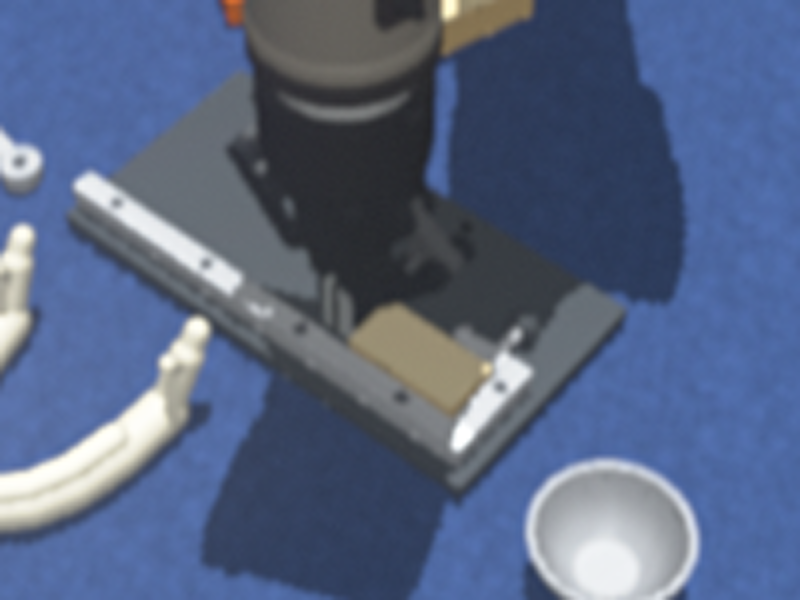

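Entered the pocket and nearly at the stop (y≈72.5 mm). I'll make the last push and watch the force.

```bash
python3 -m jog '[[0,0.001,0,0,0,0],[0,0.002,0,0,0,0],[0,0.003,0,0,0,0],[0,0.004,0,0,0,0],[0,0.004,0,0,0,0]]'; python3 -c "
import st;st.show()"
```

```text
clock: 9.27
eef_pos: [0.6155, 0.0591, 0.089]
orientation: [0.136, 0.695, -0.138, 0.693]
contact_force: [-3.8, -4.5, 2.4]
finger_gap: -0.002
t 9.27 fix xyz mm [27.1 31.9 89. ] F(fix) [-1.8 -5.6  2.4] gap -0.00 j [-0.4   0.67  0.27  1.85 -0.27  0.66  1.22]
turn(tool rotvec) to align [ 0.0016 -0.0025  0.0038] tool y in fix [-0.002  1.   ] tool z in fix [1.    0.002]
```

```bash
python3 -m jog '[[0,0.003,0,0,0,0],[0,0.005,0.001,0,0,0],[0,0.005,0.001,0,0,0],[0,0.005,0.001,0,0,0]]'; python3 -c "
import st;st.show()"; python3 -m jog '[[0,-0.004,0,0,0,0],[0,-0.012,0,0,0,0],[0,-0.03,0,0,0,0],[0,-0.045,0,0,0,0],[-0.03,-0.05,0,0,0,0],[-0.07,-0.06,-0.02,0,0,0],[-0.1,-0.06,-0.06,0,0,0],[-0.13,-0.06,-0.1,0,0,0],[-0.16,-0.06,-0.14,0,0,0],[-0.18,-0.08,-0.17,0,0,0],[-0.19,-0.11,-0.19,0,0,0]]';python3 - <<'E'
import st
st.show()
from rig import cams
import cv2,numpy as np
for n in ['scene','top']:
  p,d=cams.snapshot(n);np.savez(n+'8.npz',p=p,d=d,**cams.camera_model(n))
  im=p[150:300,230:430] if n=='scene' else p[120:270,215:415]
  cv2.imwrite(f'pics/{n}8.png',cv2.resize(im[:,:,::-1],None,fx=4,fy=4,interpolation=2))
  from blk import blk;blk(n+'8.npz')
E
```

```text
clock: 9.6
eef_pos: [0.6162, 0.0592, 0.0885]
orientation: [0.135, 0.696, -0.141, 0.691]
contact_force: [-5.1, -8.7, 3.3]
finger_gap: -0.005
t 9.60 fix xyz mm [27.7 32.3 88.5] F(fix) [ -1.4 -10.    3.3] gap -0.01 j [-0.4   0.67  0.28  1.85 -0.27  0.67  1.21]
turn(tool rotvec) to align [-0.0014 -0.0053  0.0096] tool y in fix [0.001 1.   ] tool z in fix [ 1.    -0.001]
clock: 10.52
eef_pos: [0.4156, 0.0397, 0.2745]
orientation: [0.134, 0.695, -0.139, 0.692]
contact_force: [0.1, -0.9, 2.0]
finger_gap: 0.002
t 10.52 fix xyz mm [-150.4  -62.2  274.5] F(fix) [ 0.5 -0.8  2. ] gap 0.00 j [-0.6   0.08  0.38  2.19 -0.03  0.89  0.98]
turn(tool rotvec) to align [ 0.0028 -0.0033  0.0068] tool y in fix [-0.003  1.   ] tool z in fix [1.    0.003]
471 z 32.5 ((28.007118225097656, 72.61734008789062), (32.44905471801758, 61.341312408447266), 0.36674660444259644) x [13.4 44.1] y [ 43.1 102.6]
475 z 32.1 ((29.529762268066406, 74.92961120605469), (59.708126068115234, 29.980754852294922), 89.8479232788086) x [14.7 44.2] y [ 45.4 104.1]
```

View pics/scene8.png

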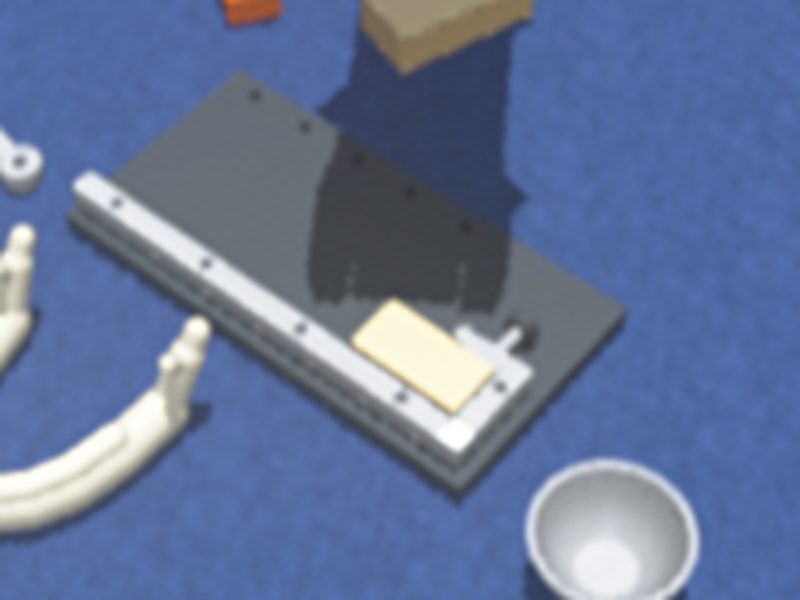

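View pics/top8.png

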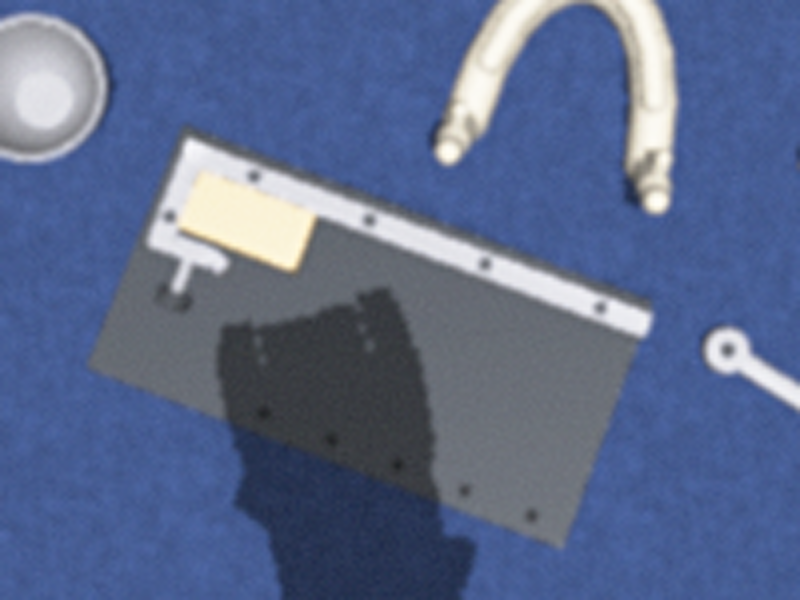

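From the top camera the block is at x=29.5, y=74.9 mm, 0.15° off square and seated in the corner. The jaw and bowl look undisturbed. I'll let the arm settle, compare before and after, then hand in.

```bash
python3 -m jog '[[0,0,0,0,0,0],[0,0,0,0,0,0],[0,0,0,0,0,0],[0,0,0,0,0,0]]'
python3 - <<'E'
import numpy as np,st
a=np.load('scene0.npz')['p'].astype(int);b=np.load('scene8.npz')['p'].astype(int)
for n,(r,c) in {'jaw':((205,285),(205,285)),'bowl':((262,310),(357,410)),'ratchet':((160,200),(204,244))}.items():
    d=abs(a-b)[r[0]:r[1],c[0]:c[1]].max(-1);print(n,'px changed',(d>40).sum())
st.show()
from rig import ticket;print(ticket.close_job())
E
```

```text
clock: 10.95
eef_pos: [0.4129, 0.0357, 0.2745]
orientation: [0.136, 0.696, -0.14, 0.691]
contact_force: [-0.3, 0.1, -0.1]
finger_gap: 0.001
jaw px changed 0
bowl px changed 0
ratchet px changed 0
t 10.95 fix xyz mm [-151.3  -66.9  274.5] F(fix) [-0.3 -0.  -0.1] gap 0.00 j [-0.59  0.07  0.38  2.19 -0.03  0.89  0.98]
turn(tool rotvec) to align [-0.0027 -0.0052  0.0065] tool y in fix [0.003 1.   ] tool z in fix [ 1.    -0.003]
the job is handed in; nothing more can be done
None
```

The bone block is home in the corner pocket, and I handed the job in at about 11 s of the 48 s allowed. I pushed it square against the rail with two fingertips, dragged it along the rail while pressed, then shut the fingers and pushed its end. It stalled on the end stop at about 10 N. The arm then backed out and up, clear of everything.

**Last checks:**
- **Block position:** the top camera puts it at x = 29.5 mm, y = 74.9 mm (home is 30, 75), about 0.15° off square. Its top is at 32 mm, so it lies flat on the deck.
- **Scene camera:** it reads x = 28.0 mm, y = 72.6 mm. That camera also read about 1 mm low in x and 2 mm low in y before I touched the block, so I trusted the top camera, which fits the stall on the stop.
- **Jaw model, bowl and ratchet:** no changed pixels between the first and last scene pictures.
- **Contact:** the force on the tool is about zero.

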